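# Pack the sampling kit tray

### The job

Pack the white carrying tray for the sampling round from the things on the near part of the table, this side of the power sockets (similar stock along the back stays there): stand the tall specimen cup, the dropper bottle with the rubber teat and the long slide box upright in the tray, each down on the floor of the insert pocket cut for it. Set them in gently without dropping them. Leave the low jar, the plain-capped bottle and the short box where they stand.

Things in the scene. Friction and masses are not known exactly. Their poses are not given: they have to be found in the camera images.
- kit_tray: low white carrying tray, open on top, 136 (x) x 282 (y) x 20 mm high, walls and floor 5 mm thick, fixed to the table. Three grey inserts lie in it side by side along its y, 88 mm from centre to centre, in any order. Origin: centre of its underside on the table; z up.
- cup_insert: grey plastic insert 118 x 84 x 14 mm lying in the tray, fixed; one large round pocket 67 mm across, 10 mm deep, centred in it. Origin: centre of the insert's underside, which lies 5 mm above the table, so the pocket floor is 4 mm above this origin and the insert's top 14 mm above it; z up; x along the insert's long side (118 mm), across the tray.
- bottle_insert: grey plastic insert 118 x 84 x 14 mm lying in the tray, fixed; one small round pocket 44 mm across, 10 mm deep, centred in it. Origin: centre of the insert's underside, which lies 5 mm above the table, so the pocket floor is 4 mm above this origin and the insert's top 14 mm above it; z up; x along the insert's long side (118 mm), across the tray.
- slide_insert: grey plastic insert 118 x 84 x 14 mm lying in the tray, fixed; one rectangular pocket 102 mm (along x) by 50 mm (along y), 10 mm deep, centred in it. Origin: centre of the insert's underside, which lies 5 mm above the table, so the pocket floor is 4 mm above this origin and the insert's top 14 mm above it; z up; x along the insert's long side (118 mm), across the tray.
- specimen_cup: belongs in the tray: white specimen cup with a red screw lid, 63 mm tall; body 45 mm across up to 50 mm height, lid 50 mm across from 50 to 63 mm; about 60 g. On the near part of the table, this side of the power sockets (others at the back are not meant). Origin: centre of its underside; z up.
- dropper_bottle: belongs in the tray: brown dropper bottle with a white collar and a black rubber teat, 98 mm tall; body 27 mm across up to 60 mm height, collar 20 mm across up to 70 mm, teat 15 mm across up to 98 mm; about 50 g. On the near part of the table, this side of the power sockets (others at the back are not meant). Origin: centre of its underside; z up.
- slide_box: belongs in the tray: long box of microscope slides, white below with a blue-green lid, 85 mm (its x) x 33 mm (its y) x 46 mm tall; about 160 g. On the near part of the table, this side of the power sockets (others at the back are not meant). Origin: centre of its underside; z up.
- low_jar: look-alike, to be left: low white jar with a red lid, 49 mm across but only 34 mm tall. On the near part of the table, this side of the power sockets (others at the back are not meant). Origin: centre of its underside; z up.
- capped_bottle: look-alike, to be left: brown bottle with a plain white screw cap and no teat, 27 mm across and 72 mm tall. On the near part of the table, this side of the power sockets (others at the back are not meant). Origin: centre of its underside; z up.
- short_box: look-alike, to be left: short box, white below with a blue-green lid, 45 mm (its x) x 33 mm (its y) x 46 mm tall. On the near part of the table, this side of the power sockets (others at the back are not meant). Origin: centre of its underside; z up.

How it is judged:
By the outcome, as a careful person would: the job done as asked, in the order asked, and still so for the second after the job is handed in, with the robot touching nothing.
It also fails if it takes over 88 s, if anything falls off the work surface, if the arm or the gripper's body presses on something with over 40 N, if the wrist force passes 120 N, or if a joint passes its speed limit or range.

### The arm

A 6-joint arm with a two-finger parallel gripper is mounted at the origin on a cart in front of the work surface, level with it; the furniture and walls round the work are solid. World frame = base frame: x ahead of the robot, y to its left, z up, the work surface at z = 0. Lengths are in mm, angles in rad, forces in N, time in s.
With the tool pointing down it reaches from about 275 to 1000 mm from the base axis. Payload 8.4 kg.
Tool frame: the origin (TCP) lies on the centre line of the jaws, within the pads' length; the fingertips stand r.tip_reach ahead of it and the grasp point (between the pads) lies 11 mm behind it (r.tip_reach is the distance from the TCP to the fingertips, in mm); z points along the fingers, y is the line along which they close (so a half turn about z gives the same grasp; the last joint's range is limited). The gripper opens to 85 mm and grips with 20 to 120 N. Pads are 22 mm wide; open, the fingers measure 114 mm over their backs; the gripper's body (76 mm by 85 mm) begins 54 mm behind the grasp point. The pads swing forward as they close: fully open they stand 13 mm farther back than shut.
Start: joints at [1.145, 0.353, 1.633, -0, 1.155, -0.002], TCP at [257.016, 569.711, 239.281] pointing down, gripper open.
Joint ranges: [-2.63, 2.63], [-0.92, 2.1], [0.06, 2.66], [-1.3, 4.44], [0, 2.69], [-3.02, 3.02]. Speed limits (rad/s): [2.22, 2.22, 2.79, 3.14, 3.14, 3.14].

### API

Orientations are given as [roll, pitch, yaw] about the fixed x, y, z axes, in that order (R = Rz(yaw) Ry(pitch) Rx(roll)).
In Python, from rig import r gives the robot as it stands.
- The arm moves only by the tool carry_out, never from a script. Its argument "targets" is a list of rows, each an object with "dp": the shift along the tool's x, y, z in mm, a list of three; "yaw": the turn about the tool's z in degrees. A call has 1 to 12 rows; each row is the pose to reach, as a shift and turn from the pose commanded when the call began, along the tool's axes at that moment; what a row does not reach only later rows make up. A row lasts 1/8 s, in which the tool goes at most 62.5 mm and 10.7 degrees, less where a joint would pass 70% of its speed; a pose out of reach is approached as far as the arm can. A call with a gripper value outside its range is refused whole. "fingers" is the opening, from -1 (shut) to 1 (fully open), so that 0 is half open, set as the call begins (left out, the last holds). The fingers move at their own pace and stop on an object; "grip_force" is the grip in N (left out, the last holds). Time passes only in rows, so rows that repeat a pose let the fingers close. It gives the time, the measured TCP pose, the force, the opening and the grip force at its end, in the units of the state.
- r.sense(): the state, without advancing time (a new reading comes with each control period).
- r.grab_frame(name): name is "side" or "top"; returns the picture (420x560x3 uint8, red, green, blue); there is no depth.
- r.get_calibration(name): a dict with "fx", "fy", "cx", "cy" (pixels), "dist_coeffs" ([k1, k2, p1, p2, k3] as OpenCV has them; the pictures are not rectified), "rvec" (rotation vector, rad) and "tvec" (3), from world to camera coordinates, as OpenCV has them. Camera axes: x right, y down, z forward; pixel columns grow to the right and rows downward; lengths in mm; the calibration is good to about 2 mm. A picture is of the moment at which its call begins. get_calibration takes no time and is no camera call.
- r.sign_off(): hands the job in; it is judged then, once.
The state is a dict: "clock": time; "qpos": joint angles; "qvel": joint speeds; "joint_efforts": joint torques, N m; "eef_pos": TCP position; "tcp_rot": TCP orientation; "contact_force": force on the tool from outside, world axes, zero at the start; "wrist_torque": the same for the moment, N m; "opening": opening from 0.0 (shut) to 1.0 (fully open); "grasp_force": force on a finger pad.
Only numpy, scipy, OpenCV 4.12 (cv2) and the standard library are available. Lean on these libraries where they do the work, as an engineer would, in place of code of your own. Each camera call takes 0.05 s, during which the arm holds its last target. There are 200 camera calls.

## Working session

There is one attempt and no reset: what is moved stays moved. The work goes in short steps, Python scripts to look and compute and a tool call to move; the robot and the scene stay as the last step left them, time stands still between calls to the robot, and variables do not carry over. Pictures are saved under pics/ and viewed, at most 14 in all, crops included, and the job is handed in when it is done.

Besides the shell and the picture viewer there is one more tool, called after "Request:" as name([rows], argument=value, ...), one row to a line, values as JSON. carry_out: Moves the arm, as the interface text tells. Its arguments: {"type":"object","properties":{"targets":{"type":"array","items":{"type":"object","properties":{"dp":{"type":"array","items":{"type":"number"}},"yaw":{"type":"number"}}}},"fingers":{"type":"number"},"grip_force":{"type":"number"}},"required":["targets"]}

```bash
mkdir -p pics
python3 - <<'E'
from rig import r
import cv2
print(r.sense(), r.tip_reach)
for n in("top","side"):
    f=r.grab_frame(n); cv2.imwrite(f"pics/{n}0.png",f[:,:,::-1]); print(n,r.get_calibration(n))
E
```

```text
{'clock': 0.0, 'qpos': array([ 1.14459872e+00,  3.53632901e-01,  1.63412219e+00, -1.76876920e-05,
        1.15519714e+00, -2.42092536e-03]), 'qvel': array([-0.00190672,  0.00136054, -0.0009462 ,  0.00054301, -0.00141283,
       -0.00030955]), 'joint_efforts': array([ 1.51435866e-03, -6.05255413e+01, -3.42061687e+01,  5.83037558e-05,
        9.42670827e-03, -7.10210003e-06]), 'eef_pos': array([256.83197293, 569.29098591, 238.57630345]), 'tcp_rot': array([-3.14023304e+00,  1.28808151e-05,  2.71782314e+00]), 'contact_force': array([-0.31448219, -1.13291999, -0.47794807]), 'wrist_torque': array([-0.01813168, -0.01618155, -0.03856372]), 'grasp_force': 0.0, 'opening': 0.9978732153728701} 8.0
top {'fx': 398.0783513588317, 'fy': 398.0783513588317, 'cx': 277.4723795227198, 'cy': 201.0803489356206, 'dist_coeffs': array([-0.01302723,  0.        ,  0.        ,  0.        ,  0.        ]), 'rvec': array([ 2.16080896, -2.13365134,  0.13390031]), 'tvec': array([   6.8290049 ,  560.37646771, 1087.75550484])}
side {'fx': 503.0733404446249, 'fy': 503.0733404446249, 'cx': 287.02077048952407, 'cy': 208.20629890578667, 'dist_coeffs': array([-0.04368766,  0.        ,  0.        ,  0.        ,  0.        ]), 'rvec': array([ 0.10309737, -2.65879597,  1.55859932]), 'tvec': array([ 545.9753048 ,   30.59665481, 1625.43167884])}
```

View pics/top0.png

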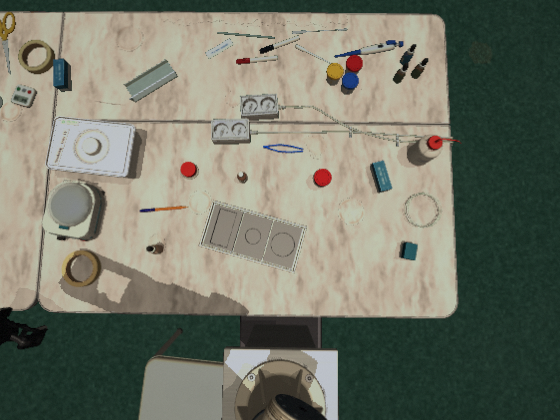

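View pics/side0.png

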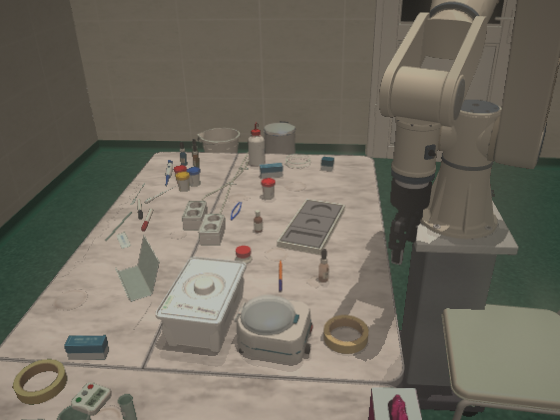

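The top view shows the red-lidded cup at (322,177) and the low jar at (188,169). The dropper bottle is at (153,248) and the capped bottle at (241,177). The long box is at (381,176), the short box at (409,250), and the tray at (254,236) with its pockets left to right: slide, bottle, cup. The side view agrees: cup (268,188), dropper (324,266). Next I measure positions.

```bash
cat > h.py <<'E'
import numpy as np, cv2
from rig import r
def cam(n):
    c=r.get_calibration(n); K=np.array([[c['fx'],0,c['cx']],[0,c['fy'],c['cy']],[0,0,1.]])
    return K,c['dist_coeffs'],cv2.Rodrigues(c['rvec'])[0],c['tvec']
def ray(n,uv):
    K,d,R,t=cam(n); p=cv2.undistortPoints(np.array([[uv]],float),K,d)[0,0]
    return -R.T@t, R.T@np.array([p[0],p[1],1])
def onz(n,uv,z):
    o,d=ray(n,uv); return (o+d*(z-o[2])/d[2])[:2]
def tri(a,b):
    (o1,d1),(o2,d2)=ray("top",a),ray("side",b)
    s=np.linalg.lstsq(np.c_[d1,-d2],o2-o1,rcond=None)[0]
    p,q=o1+s[0]*d1,o2+s[1]*d2; return (p+q)/2,np.linalg.norm(p-q)
def proj(n,P):
    K,d,R,t=cam(n); return cv2.projectPoints(np.array([P],float),cv2.Rodrigues(R)[0],t,K,d)[0][0,0]
E
python3 - <<'E'
from h import *
np.set_printoptions(precision=1,suppress=True)
t=cv2.imread("pics/top0.png"); s=cv2.imread("pics/side0.png")
def blobs(n,img,lo,hi,box,z,amin=30):
    x0,y0,x1,y1=box; m=cv2.inRange(cv2.cvtColor(img[y0:y1,x0:x1],cv2.COLOR_BGR2HSV),lo,hi)
    for c in cv2.findContours(m,0,2)[0]:
        if cv2.contourArea(c)<amin: continue
        k=(c+[x0,y0]).astype(np.float32); M=cv2.moments(k); uv=(M['m10']/M['m00'],M['m01']/M['m00'])
        w=np.array([onz(n,p[0],z) for p in k],np.float32); print(n,uv,'ctr',onz(n,uv,z),'rect',cv2.minAreaRect(w))
red=((0,150,80),(8,255,255)); red2=((172,150,60),(180,255,255)); teal=((85,90,30),(110,255,255))
blobs("top",t,*red,(300,160,345,200),63); blobs("side",s,*red,(255,170,285,200),63,10)
print('red2');blobs("top",t,*red2,(300,160,345,200),63)
blobs("top",t,*teal,(365,155,425,265),46)
blobs("side",s,*teal,(250,155,290,185),46,10)
crop=lambda i,x0,y0,w,h,f:cv2.resize(i[y0:y0+h,x0:x0+w],None,fx=f,fy=f,interpolation=cv2.INTER_NEAREST)
A=crop(t,195,190,120,90,5); 
B=np.hstack([crop(t,135,230,35,35,10),crop(s,305,245,40,35,10)]);cv2.imwrite("pics/A.png",A);cv2.imwrite("pics/B.png",B)
C=np.hstack([crop(t,360,150,45,50,8),crop(t,300,155,45,50,8)]);cv2.imwrite("pics/C.png",C)
E
```

```text
top (322.2861710631494, 176.95443645083932) ctr [ 626.1 -110.2] rect ((626.0457153320312, -110.7735366821289), (45.3256721496582, 47.355926513671875), 0.6608684659004211)
side (268.09302325581393, 180.91860465116278) ctr [ 622.2 -107.5] rect ((623.2207641601562, -105.58390045166016), (41.04302978515625, 43.81808853149414), 33.81515121459961)
red2
top (409.5974842767296, 250.86477987421384) ctr [ 425.1 -352.1] rect ((425.19793701171875, -352.20904541015625), (31.956968307495117, 42.78548049926758), 78.93190002441406)
top (381.2287685774947, 175.68949044585986) ctr [ 635.1 -278.5] rect ((634.8989868164062, -278.14373779296875), (82.35231018066406, 35.392398834228516), 15.401695251464844)
```

View pics/A.png

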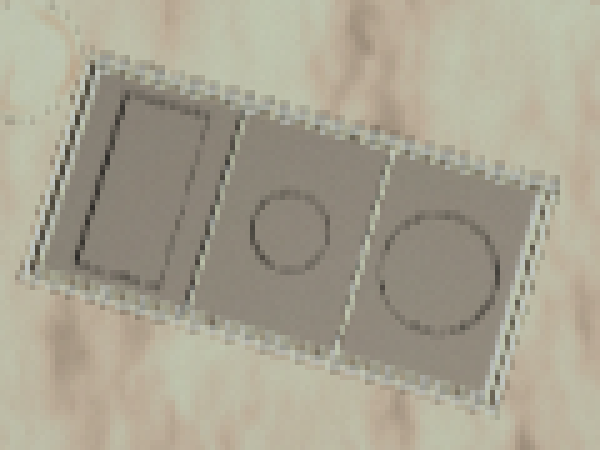

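View pics/B.png

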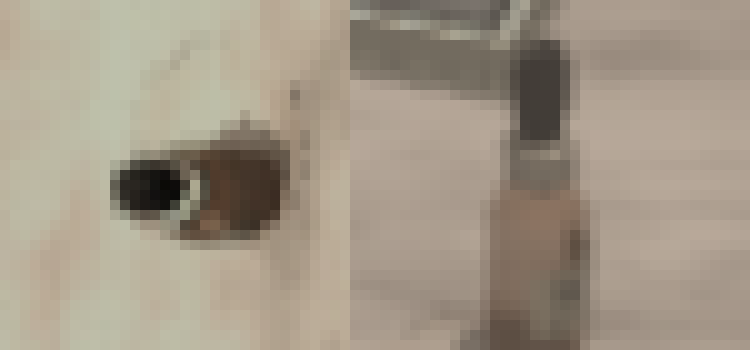

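View pics/C.png

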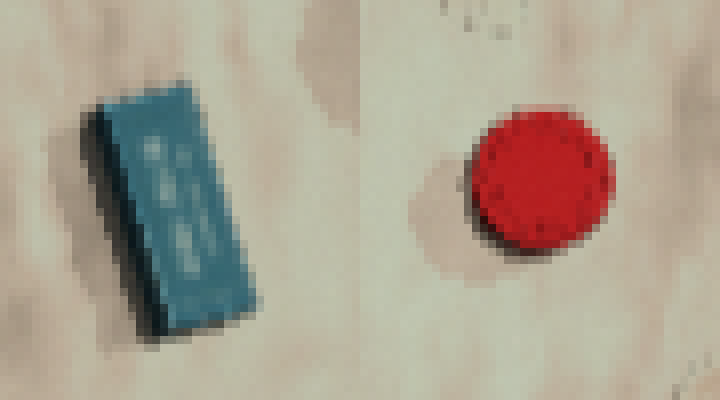

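Crop A gives the tray corners and pocket centres clearly: bottle pocket (290,231), cup pocket (439,272), slide pocket about (143,191). Crop B gives the dropper's teat and axis, and crop C the box lid corners. I turn these into world positions.

Run:
```python
from h import *
np.set_printoptions(precision=1,suppress=True)
px=lambda p,o,f:((p[0])/f-.5+o[0],(p[1])/f-.5+o[1])
T=[onz("top",px(p,(195,190),5),20) for p in[(93,55),(558,185),(497,408),(25,280)]]
print('corners',*T,'c',np.mean(T,0),[np.linalg.norm(T[i]-T[i-1]) for i in range(4)])
e=[T[1]-T[0],T[2]-T[3],T[2]-T[1],T[3]-T[0]];print('ang',[np.degrees(np.arctan2(v[1],v[0])) for v in e])
for n,p in dict(bottle=(290,231),cup=(439,272),slide=(143,191)).items(): print(n,onz("top",px(p,(195,190),5),19))
B=[onz("top",px(p,(360,150),8),46) for p in[(105,103),(190,82),(258,305),(165,332)]]
print('box',*B,np.mean(B,0),[np.linalg.norm(B[i]-B[i-1]) for i in range(4)]);e=[B[2]-B[1],B[3]-B[0]];print([np.degrees(np.arctan2(v[1],v[0])) for v in e])
t=px((142,188),(135,230),10); s=px((195,42),(305,245),10)
print('teat',onz("top",t,98),onz("side",s,98),tri(t,s))
b=onz("top",t,98)
for z in(0,60,98): print(z,proj("top",[*b,z]),proj("side",[*b,z]))
# cup in side: column of red lid
for z in(50,63): print(proj("side",[626,-110.2,z]),proj("top",[626,-110.2,z]))
```

```text
corners [562.1 199.4] [490.6 -68.3] [365.  -34.6] [432.9 233.6] c [462.6  82.5] [np.float64(133.69262367452816), np.float64(277.1116297715921), np.float64(130.1004345835199), np.float64(276.6485316749778)]
ang [np.float64(-104.94771326722756), np.float64(-104.20377445956035), np.float64(164.97404690599785), np.float64(165.18461015555587)]
bottle [462.6  83.8]
cup [440.5  -1.2]
slide [484.3 168.2]
box [ 673.3 -254.9] [ 681.3 -285.3] [ 601.2 -307.4] [ 591.2 -274.4] [ 636.8 -280.5] [np.float64(84.38077995063293), np.float64(31.365897668663873), np.float64(83.06057248168403), np.float64(34.40463337840519)]
[np.float64(-164.57952097690074), np.float64(-166.63667863813055)]
teat [422.  352.1] [419.3 353. ] (array([420.7, 352.2,  97.5]), np.float64(2.704533771215152))
0 [159.9 248.9] [322.3 278.7]
60 [153.3 248.5] [322.7 260.5]
98 [148.7 248.3] [323.  248.5]
[267.2 183.9] [321.8 177.9]
[267.1 180.5] [322.3 177. ]
```

```bash
cat >> h.py <<'E'
def go(x,y,z,yaw):
    "tool-frame shift and turn from the present pose to a world pose, tool down; yaw deg of tool x"
    s=r.sense(); a=s['tcp_rot'][2]; d=np.array([x,y,z])-s['eef_pos']
    R=np.array([[np.cos(a),np.sin(a),0],[np.sin(a),-np.cos(a),0],[0,0,-1]])
    print('at',s['eef_pos'].round(1),np.degrees(a).round(1),'dp',(R.T@d).round(1),'yaw',((np.degrees(a)-yaw+180)%360-180).round(1))
E
python3 -c "from h import *; go(625,-109.5,120,165.2)"
```

```text
at [256.8 569.3 238.6] 155.7 dp [-614.8 -467.3  118.6] yaw -9.5
```

Request:
carry_out([
  {"dp":[-15,-12,0],"yaw":0},
  {"dp":[-50,-38,0],"yaw":0},
  {"dp":[-95,-72,0],"yaw":-1},
  {"dp":[-145,-110,0],"yaw":-2},
  {"dp":[-194,-147,0],"yaw":-3},
  {"dp":[-243,-185,0],"yaw":-4},
  {"dp":[-292,-222,10],"yaw":-5},
  {"dp":[-341,-259,20],"yaw":-6},
  {"dp":[-390,-297,30],"yaw":-7},
  {"dp":[-440,-335,40],"yaw":-8},
  {"dp":[-489,-372,60],"yaw":-9},
  {"dp":[-530,-403,70],"yaw":-9.5},
], fingers=1, grip_force=30)

```text
clock: 1.6
eef_pos: [574.0, -18.5, 168.5]
tcp_rot: [-3.141, -0.001, 2.883]
contact_force: [0.4, 0.7, 0.3]
opening: 0.998
grasp_force: 0.0
```

```bash
python3 -c "from h import *; go(625,-109.5,120,165.2)"
```

```text
at [574.  -18.5 168.5] 165.2 dp [-72.5 -74.9  48.5] yaw -0.0
```

Request:
carry_out([
  {"dp":[-40,-40,25],"yaw":0},
  {"dp":[-73,-75,48],"yaw":0},
  {"dp":[-73,-75,48],"yaw":0},
  {"dp":[-73,-75,48],"yaw":0},
  {"dp":[-73,-75,48],"yaw":0},
])

```text
clock: 2.22
eef_pos: [625.5, -105.9, 122.1]
tcp_rot: [3.141, 0.001, 2.884]
contact_force: [-0.4, 0.9, 0.4]
opening: 0.998
grasp_force: 0.0
```

Run:
```python
from h import *
go(625,-109.5,39,165.2)
for n,(x,y,w,h,f) in dict(top=(280,130,80,90,4),side=(220,110,90,90,4)).items():
    i=r.grab_frame(n)[:,:,::-1]; globals()[n]=cv2.resize(i[y:y+h,x:x+w],(360,360),interpolation=0)
cv2.imwrite("pics/D.png",np.hstack([top,side]))
```

```text
at [ 625.5 -105.9  122.1] 165.3 dp [-0.4 -3.6 83.1] yaw 0.1
```

View pics/D.png

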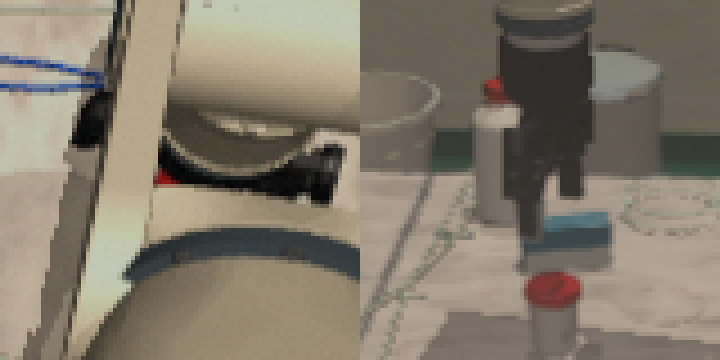

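The side view shows the open jaws directly above the red-lidded cup (lid at about (553,290) in the crop), so I descend.

Request:
carry_out([
  {"dp":[0,-4,15]},
  {"dp":[0,-4,35]},
  {"dp":[0,-4,55]},
  {"dp":[0,-4,70]},
  {"dp":[0,-4,79]},
  {"dp":[0,-4,83]},
  {"dp":[0,-4,83]},
  {"dp":[0,-4,83]},
])

```text
schema error: expected keys dp, yaw
```

Request:
carry_out([
  {"dp":[0,0,0]},
  {"dp":[0,0,0]},
  {"dp":[0,0,0]},
  {"dp":[0,0,0]},
  {"dp":[0,0,0]},
  {"dp":[0,0,0]},
  {"dp":[0,0,0]},
  {"dp":[0,0,0]},
], fingers=-1, grip_force=25)

```text
schema error: expected keys dp, yaw
```

Request:
carry_out([
  {"dp":[0,-4,15],"yaw":0},
  {"dp":[0,-4,35],"yaw":0},
  {"dp":[0,-4,55],"yaw":0},
  {"dp":[0,-4,70],"yaw":0},
  {"dp":[0,-4,79],"yaw":0},
  {"dp":[0,-4,83],"yaw":0},
  {"dp":[0,-4,83],"yaw":0},
  {"dp":[0,-4,83],"yaw":0},
])

```text
clock: 3.32
eef_pos: [625.3, -110.7, 38.9]
tcp_rot: [3.142, 0.001, 2.884]
contact_force: [0.6, -0.1, 0.2]
opening: 0.999
grasp_force: 0.0
```

Request:
carry_out([
  {"dp":[0,0,0],"yaw":0},
  {"dp":[0,0,0],"yaw":0},
  {"dp":[0,0,0],"yaw":0},
  {"dp":[0,0,0],"yaw":0},
  {"dp":[0,0,0],"yaw":0},
  {"dp":[0,0,0],"yaw":0},
  {"dp":[0,0,0],"yaw":0},
  {"dp":[0,0,0],"yaw":0},
], fingers=-1, grip_force=25)

```text
clock: 4.32
eef_pos: [625.1, -110.7, 38.7]
tcp_rot: [3.142, 0.001, 2.884]
contact_force: [-1.3, -0.1, 6.1]
opening: 0.579
grasp_force: 25.6
```

Opening 0.58 (about 49 mm) means the jaws are on the lid. I lift and check.

Request:
carry_out([
  {"dp":[0,0,-5],"yaw":0},
  {"dp":[0,0,-15],"yaw":0},
  {"dp":[0,0,-35],"yaw":0},
  {"dp":[0,0,-55],"yaw":0},
  {"dp":[0,0,-70],"yaw":0},
  {"dp":[0,0,-75],"yaw":0},
  {"dp":[0,0,-75],"yaw":0},
])

```text
clock: 5.2
eef_pos: [624.9, -110.6, 113.6]
tcp_rot: [3.142, 0.001, 2.884]
contact_force: [-0.0, 0.7, -0.4]
opening: 0.577
grasp_force: 26.1
```

Run:
```python
from h import *
print(r.sense()['opening'],r.sense()['grasp_force'])
go(440.5,-1.2,114,165.2)
i=r.grab_frame("side")[:,:,::-1]; cv2.imwrite("pics/E.png",cv2.resize(i[120:240,200:340],None,fx=4,fy=4,interpolation=0))
```

```text
0.5767032548986352 26.06507509946823
at [ 624.9 -110.6  113.6] 165.2 dp [206.2  58.7  -0.4] yaw 0.0
```

View pics/E.png

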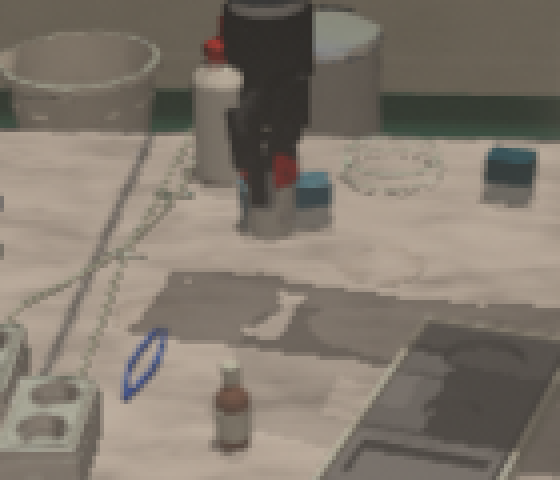

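The cup is held upright, clear of the table. I move it over the cup pocket.

Request:
carry_out([
  {"dp":[10,3,0],"yaw":0},
  {"dp":[35,10,0],"yaw":0},
  {"dp":[70,20,0],"yaw":0},
  {"dp":[105,30,0],"yaw":0},
  {"dp":[140,40,0],"yaw":0},
  {"dp":[170,49,0],"yaw":0},
  {"dp":[192,55,0],"yaw":0},
  {"dp":[204,58,0],"yaw":0},
  {"dp":[206,59,0],"yaw":0},
  {"dp":[206,59,20],"yaw":0},
  {"dp":[206,59,38],"yaw":0},
  {"dp":[206,59,38],"yaw":0},
])

```text
clock: 6.75
eef_pos: [440.5, -1.2, 74.4]
tcp_rot: [-3.141, -0.002, 2.883]
contact_force: [-1.4, -0.5, 0.3]
opening: 0.572
grasp_force: 26.2
```

Run:
```python
from h import *
go(440.5,-1.2,48,165.2)
i=r.grab_frame("side")[:,:,::-1]; cv2.imwrite("pics/F.png",cv2.resize(i[160:260,260:380],None,fx=5,fy=5,interpolation=0))
```

```text
at [440.5  -1.2  74.4] 165.2 dp [ 0.   0.  26.4] yaw 0.0
```

View pics/F.png

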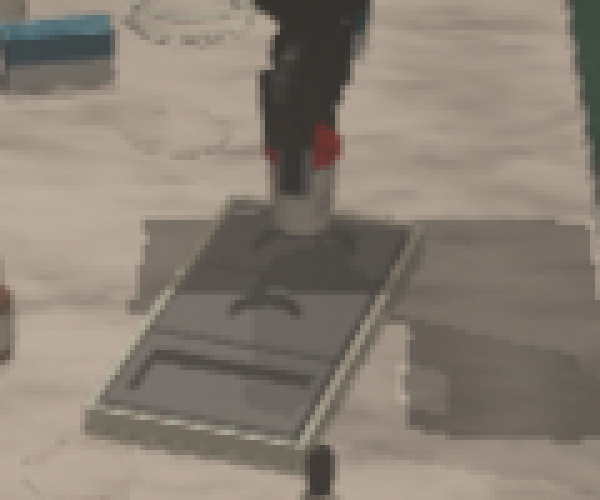

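The cup hangs over the cup pocket. I lower it, slowly at the end.

Request:
carry_out([
  {"dp":[0,0,8],"yaw":0},
  {"dp":[0,0,15],"yaw":0},
  {"dp":[0,0,19],"yaw":0},
  {"dp":[0,0,21],"yaw":0},
  {"dp":[0,0,23],"yaw":0},
  {"dp":[0,0,24],"yaw":0},
  {"dp":[0,0,25],"yaw":0},
  {"dp":[0,0,25],"yaw":0},
])

```text
clock: 7.8
eef_pos: [440.7, -1.0, 50.3]
tcp_rot: [-3.142, 0.0, 2.884]
contact_force: [-0.1, 0.1, -1.2]
opening: 0.579
grasp_force: 26.2
```

Request:
carry_out([
  {"dp":[0,0,0.5],"yaw":0},
  {"dp":[0,0,1],"yaw":0},
  {"dp":[0,0,1],"yaw":0},
])

```text
clock: 8.18
eef_pos: [440.7, -1.0, 49.3]
tcp_rot: [-3.142, -0.0, 2.884]
contact_force: [-0.1, 0.2, -1.3]
opening: 0.576
grasp_force: 26.2
```

Request:
carry_out([
  {"dp":[0,0,0.5],"yaw":0},
  {"dp":[0,0,1],"yaw":0},
  {"dp":[0,0,1],"yaw":0},
])

```text
clock: 8.55
eef_pos: [440.7, -1.0, 48.2]
tcp_rot: [-3.142, -0.0, 2.884]
contact_force: [-0.5, -0.2, 0.2]
opening: 0.575
grasp_force: 26.2
```

Request:
carry_out([
  {"dp":[0,0,0.5],"yaw":0},
  {"dp":[0,0,1],"yaw":0},
  {"dp":[0,0,1],"yaw":0},
])

```text
clock: 8.93
eef_pos: [440.9, -1.1, 47.7]
tcp_rot: [3.142, 0.0, 2.884]
contact_force: [-2.3, -0.0, 7.6]
opening: 0.575
grasp_force: 26.7
```

There is contact at the expected height (7.6 N up). I release and rise, then head for the dropper.

Request:
carry_out([
  {"dp":[0,0,-0.5],"yaw":0},
  {"dp":[0,0,-0.5],"yaw":0},
  {"dp":[0,0,-0.5],"yaw":0},
  {"dp":[0,0,-0.5],"yaw":0},
  {"dp":[0,0,-0.5],"yaw":0},
], fingers=0.7)

```text
clock: 9.55
eef_pos: [440.7, -1.0, 47.7]
tcp_rot: [-3.142, -0.0, 2.884]
contact_force: [-0.3, 0.8, -0.2]
opening: 0.847
grasp_force: 0.0
```

Request:
carry_out([
  {"dp":[0,0,-8],"yaw":0},
  {"dp":[0,0,-25],"yaw":0},
  {"dp":[0,0,-50],"yaw":0},
  {"dp":[0,0,-80],"yaw":0},
  {"dp":[0,0,-105],"yaw":0},
  {"dp":[0,0,-115],"yaw":0},
])

```text
clock: 10.3
eef_pos: [441.4, -1.0, 164.5]
tcp_rot: [3.141, 0.003, 2.884]
contact_force: [-0.5, -0.2, -0.6]
opening: 0.851
grasp_force: 0.0
```

```bash
python3 -c "from h import *; go(421,352.3,160,165.2)"
```

```text
at [441.4  -1.  164.5] 165.2 dp [109.9 336.4   4.5] yaw 0.0
```

Request:
carry_out([
  {"dp":[5,15,0],"yaw":0},
  {"dp":[16,50,0],"yaw":0},
  {"dp":[30,95,0],"yaw":0},
  {"dp":[46,145,0],"yaw":0},
  {"dp":[62,195,0],"yaw":0},
  {"dp":[78,245,0],"yaw":0},
  {"dp":[92,285,0],"yaw":0},
  {"dp":[103,315,0],"yaw":0},
  {"dp":[109,333,0],"yaw":0},
  {"dp":[110,337,0],"yaw":0},
  {"dp":[110,337,0],"yaw":0},
  {"dp":[110,337,0],"yaw":0},
])

```text
clock: 11.8
eef_pos: [420.4, 351.9, 162.7]
tcp_rot: [-3.141, -0.0, 2.883]
contact_force: [0.3, 0.5, 0.3]
opening: 0.848
grasp_force: 0.0
```

Run:
```python
from h import *
go(421,352.3,39,165.2)
a=r.grab_frame("top")[:,:,::-1]
i=r.grab_frame("side")[:,:,::-1]; cv2.imwrite("pics/G.png",np.hstack([cv2.resize(a[180:300,130:330],(600,360),interpolation=0),cv2.resize(i[200:290,295:345],(200,360),interpolation=0)]))
```

```text
at [420.4 351.9 162.7] 165.2 dp [ -0.5   0.5 123.7] yaw -0.0
```

View pics/G.png

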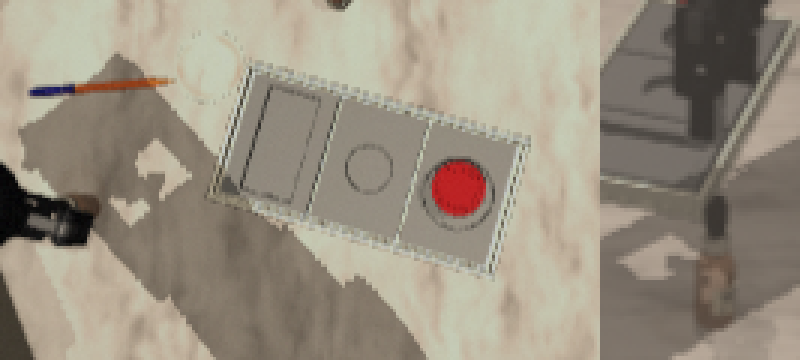

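The cup stands inside its pocket (lid at (459,188) within the ring). The side view shows the jaws lined up over the dropper bottle, so I descend.

Request:
carry_out([
  {"dp":[0,0,20],"yaw":0},
  {"dp":[0,0,45],"yaw":0},
  {"dp":[0,0,70],"yaw":0},
  {"dp":[0,0,90],"yaw":0},
  {"dp":[0,0,105],"yaw":0},
  {"dp":[0,0,116],"yaw":0},
  {"dp":[0,0,122],"yaw":0},
  {"dp":[0,0,123],"yaw":0},
  {"dp":[0,0,123],"yaw":0},
])

```text
clock: 13.02
eef_pos: [420.6, 353.1, 40.2]
tcp_rot: [3.141, 0.0, 2.884]
contact_force: [0.3, -0.5, -0.0]
opening: 0.848
grasp_force: 0.0
```

Request:
carry_out([
  {"dp":[0,0,0],"yaw":0},
  {"dp":[0,0,0],"yaw":0},
  {"dp":[0,0,0],"yaw":0},
  {"dp":[0,0,0],"yaw":0},
  {"dp":[0,0,0],"yaw":0},
  {"dp":[0,0,0],"yaw":0},
  {"dp":[0,0,0],"yaw":0},
  {"dp":[0,0,0],"yaw":0},
], fingers=-1, grip_force=25)

```text
clock: 14.02
eef_pos: [420.5, 353.1, 40.0]
tcp_rot: [3.141, 0.0, 2.884]
contact_force: [-0.4, 0.5, 5.8]
opening: 0.308
grasp_force: 26.6
```

Opening 0.31 (about 26 mm) fits the bottle body. I lift and carry.

Request:
carry_out([
  {"dp":[0,0,-5],"yaw":0},
  {"dp":[0,0,-15],"yaw":0},
  {"dp":[0,0,-35],"yaw":0},
  {"dp":[0,0,-55],"yaw":0},
  {"dp":[0,0,-70],"yaw":0},
  {"dp":[0,0,-75],"yaw":0},
  {"dp":[0,0,-75],"yaw":0},
])

```text
clock: 14.9
eef_pos: [420.3, 352.9, 114.9]
tcp_rot: [3.141, 0.0, 2.884]
contact_force: [-0.0, -0.9, -0.6]
opening: 0.308
grasp_force: 26.2
```

```bash
python3 -c "from h import *; go(462.6,83.8,114.5,165.2)"
```

```text
at [420.3 352.9 114.9] 165.2 dp [-109.5 -249.4    0.4] yaw 0.0
```

Request:
carry_out([
  {"dp":[-5,-12,0],"yaw":0},
  {"dp":[-16,-37,0],"yaw":0},
  {"dp":[-32,-72,0],"yaw":0},
  {"dp":[-48,-110,0],"yaw":0},
  {"dp":[-65,-148,0],"yaw":0},
  {"dp":[-82,-186,0],"yaw":0},
  {"dp":[-96,-218,0],"yaw":0},
  {"dp":[-106,-240,0],"yaw":0},
  {"dp":[-109,-248,0],"yaw":0},
  {"dp":[-110,-249,0],"yaw":0},
  {"dp":[-110,-249,10],"yaw":0},
  {"dp":[-110,-249,20],"yaw":0},
])

```text
clock: 16.4
eef_pos: [462.9, 84.7, 94.0]
tcp_rot: [-3.142, -0.0, 2.885]
contact_force: [0.4, 0.5, -1.3]
opening: 0.307
grasp_force: 26.2
```

Request:
carry_out([
  {"dp":[0,0,10],"yaw":0},
  {"dp":[0,0,18],"yaw":0},
  {"dp":[0,0,20],"yaw":0},
  {"dp":[0,0,20],"yaw":0},
])

```text
clock: 16.9
eef_pos: [463.1, 84.1, 74.7]
tcp_rot: [-3.141, -0.0, 2.884]
contact_force: [-0.7, 0.9, -1.0]
opening: 0.31
grasp_force: 26.2
```

Run:
```python
from h import *
go(462.6,83.8,49,165.2)
i=r.grab_frame("side")[:,:,::-1]; cv2.imwrite("pics/H.png",cv2.resize(i[170:270,260:380],None,fx=5,fy=5,interpolation=0))
```

```text
at [463.1  84.1  74.7] 165.2 dp [ 0.4 -0.4 25.7] yaw 0.0
```

View pics/H.png

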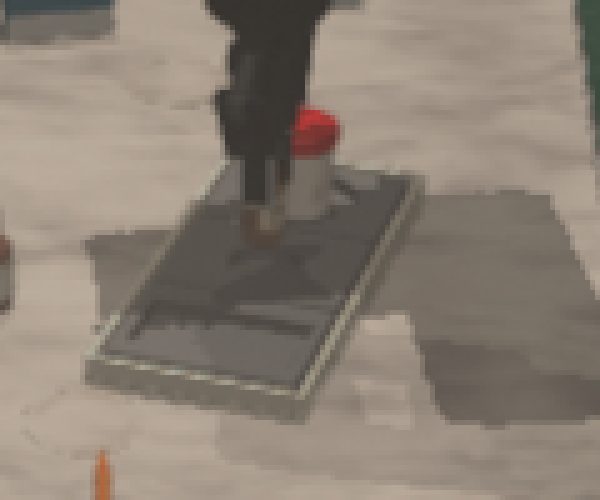

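The bottle is held upright over the middle pocket (its foot at (263,245)), with the cup standing behind it. I lower it.

Request:
carry_out([
  {"dp":[0,0,7],"yaw":0},
  {"dp":[0,0,14],"yaw":0},
  {"dp":[0,0,18],"yaw":0},
  {"dp":[0,0,20],"yaw":0},
  {"dp":[0,0,22],"yaw":0},
  {"dp":[0,0,23],"yaw":0},
  {"dp":[0,0,24],"yaw":0},
  {"dp":[0,0,24],"yaw":0},
])

```text
clock: 17.95
eef_pos: [463.2, 84.1, 50.8]
tcp_rot: [3.142, 0.0, 2.884]
contact_force: [0.5, 0.1, -2.3]
opening: 0.305
grasp_force: 26.2
```

Request:
carry_out([
  {"dp":[0,0,0.5],"yaw":0},
  {"dp":[0,0,1],"yaw":0},
  {"dp":[0,0,1],"yaw":0},
])

```text
clock: 18.32
eef_pos: [463.1, 84.1, 49.8]
tcp_rot: [-3.142, -0.0, 2.884]
contact_force: [0.3, 0.8, -1.9]
opening: 0.305
grasp_force: 26.2
```

Request:
carry_out([
  {"dp":[0,0,0.5],"yaw":0},
  {"dp":[0,0,1],"yaw":0},
  {"dp":[0,0,1],"yaw":0},
])

```text
clock: 18.7
eef_pos: [463.3, 84.1, 49.0]
tcp_rot: [3.141, 0.0, 2.884]
contact_force: [-0.8, 0.3, 3.4]
opening: 0.31
grasp_force: 26.4
```

Contact (3.4 N) at the expected height. I release with a small opening, since the cup is alongside, and rise.

Request:
carry_out([
  {"dp":[0,0,0],"yaw":0},
  {"dp":[0,0,0],"yaw":0},
  {"dp":[0,0,0],"yaw":0},
  {"dp":[0,0,0],"yaw":0},
  {"dp":[0,0,0],"yaw":0},
], fingers=0.15)

```text
clock: 19.32
eef_pos: [463.2, 84.1, 48.8]
tcp_rot: [-3.142, -0.0, 2.884]
contact_force: [0.8, 0.4, -0.7]
opening: 0.572
grasp_force: 0.0
```

Request:
carry_out([
  {"dp":[0,0,-8],"yaw":0},
  {"dp":[0,0,-25],"yaw":0},
  {"dp":[0,0,-45],"yaw":0},
  {"dp":[0,0,-70],"yaw":0},
  {"dp":[0,0,-95],"yaw":0},
  {"dp":[0,0,-112],"yaw":0},
  {"dp":[0,0,-120],"yaw":0},
  {"dp":[0,0,-120],"yaw":0},
])

```text
clock: 20.32
eef_pos: [463.4, 84.1, 169.2]
tcp_rot: [3.141, 0.001, 2.884]
contact_force: [-0.1, 0.4, -0.3]
opening: 0.572
grasp_force: 0.0
```

```bash
python3 -c "from h import *; go(636.3,-279.8,130,195)"
```

```text
at [463.4  84.1 169.2] 165.2 dp [-260.1 -307.8   39.2] yaw -29.8
```

Request:
carry_out([
  {"dp":[-10,-12,0],"yaw":0},
  {"dp":[-32,-38,0],"yaw":-3},
  {"dp":[-65,-77,0],"yaw":-8},
  {"dp":[-102,-120,0],"yaw":-13},
  {"dp":[-140,-165,0],"yaw":-18},
  {"dp":[-177,-210,0],"yaw":-23},
  {"dp":[-212,-252,0],"yaw":-27},
  {"dp":[-240,-284,10],"yaw":-30},
  {"dp":[-255,-302,25],"yaw":-30},
  {"dp":[-260,-308,39],"yaw":-30},
  {"dp":[-260,-308,39],"yaw":-30},
  {"dp":[-260,-308,39],"yaw":-30},
], fingers=0.8)

```text
clock: 21.82
eef_pos: [635.6, -279.3, 129.8]
tcp_rot: [3.141, -0.0, -2.875]
contact_force: [0.1, 0.6, 0.2]
opening: 0.899
grasp_force: 0.0
```

Run:
```python
from h import *
go(636.3,-279.8,24,195)
a=r.grab_frame("top")[:,:,::-1]
i=r.grab_frame("side")[:,:,::-1]; cv2.imwrite("pics/I.png",np.hstack([cv2.resize(a[140:290,200:430],(460,300),interpolation=0),cv2.resize(i[120:220,230:340],(330,300),interpolation=0)]))
```

```text
at [ 635.6 -279.3  129.8] -164.8 dp [ -0.5  -0.7 105.8] yaw 0.2
```

View pics/I.png

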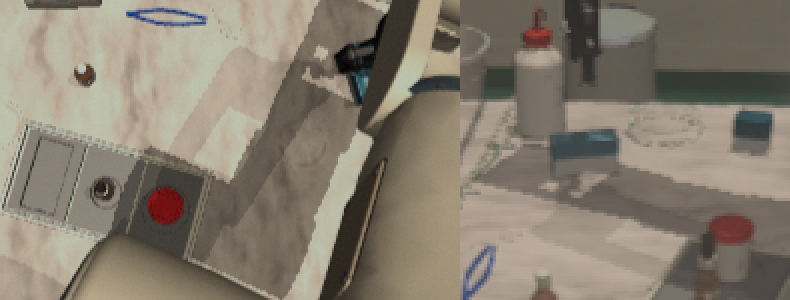

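The cup and bottle both stand in their pockets. The gripper is above the long box (584,150 in the side half), so I descend and grip.

Request:
carry_out([
  {"dp":[0,-0.5,18],"yaw":0},
  {"dp":[0,-0.5,40],"yaw":0},
  {"dp":[0,-0.5,60],"yaw":0},
  {"dp":[0,-0.5,78],"yaw":0},
  {"dp":[0,-0.5,92],"yaw":0},
  {"dp":[0,-0.5,101],"yaw":0},
  {"dp":[0,-0.5,105],"yaw":0},
  {"dp":[0,-0.5,105],"yaw":0},
])

```text
clock: 22.92
eef_pos: [636.2, -280.6, 24.9]
tcp_rot: [-3.141, 0.0, -2.876]
contact_force: [1.2, -0.5, 0.0]
opening: 0.901
grasp_force: 0.0
```

Request:
carry_out([
  {"dp":[0,0,0],"yaw":0},
  {"dp":[0,0,0],"yaw":0},
  {"dp":[0,0,0],"yaw":0},
  {"dp":[0,0,0],"yaw":0},
  {"dp":[0,0,0],"yaw":0},
  {"dp":[0,0,0],"yaw":0},
  {"dp":[0,0,0],"yaw":0},
  {"dp":[0,0,0],"yaw":0},
], fingers=-1, grip_force=45)

```text
clock: 23.92
eef_pos: [636.6, -280.8, 25.5]
tcp_rot: [-3.141, 0.001, -2.876]
contact_force: [-0.7, -0.6, 5.6]
opening: 0.379
grasp_force: 46.4
```

Request:
carry_out([
  {"dp":[0,0,-5],"yaw":0},
  {"dp":[0,0,-15],"yaw":0},
  {"dp":[0,0,-35],"yaw":0},
  {"dp":[0,0,-60],"yaw":0},
  {"dp":[0,0,-90],"yaw":0},
  {"dp":[0,0,-115],"yaw":0},
  {"dp":[0,0,-130],"yaw":0},
  {"dp":[0,0,-135],"yaw":0},
  {"dp":[0,0,-135],"yaw":0},
])

```text
clock: 25.05
eef_pos: [635.9, -280.4, 159.6]
tcp_rot: [3.141, -0.0, -2.876]
contact_force: [0.3, -0.1, -2.0]
opening: 0.378
grasp_force: 45.6
```

```bash
python3 -c "from h import *; go(560,140,159,165.2)"
```

```text
at [ 635.9 -280.4  159.6] -164.8 dp [-37.1 425.6   0.6] yaw 30.0
```

The box is held (32 mm). I carry it high to the slide pocket, turning 30°.

Request:
carry_out([
  {"dp":[1,12,0],"yaw":0},
  {"dp":[3,40,0],"yaw":1},
  {"dp":[5,80,0],"yaw":3},
  {"dp":[8,125,0],"yaw":6},
  {"dp":[11,175,0],"yaw":9},
  {"dp":[14,225,0],"yaw":13},
  {"dp":[17,275,0],"yaw":17},
  {"dp":[20,325,0],"yaw":20},
  {"dp":[23,370,0],"yaw":23},
  {"dp":[25,410,0],"yaw":26},
  {"dp":[27,443,0],"yaw":28},
  {"dp":[29,465,0],"yaw":30},
])

```text
clock: 26.55
eef_pos: [484.3, 162.1, 159.1]
tcp_rot: [-3.141, -0.001, 2.884]
contact_force: [-0.2, -0.1, -1.5]
opening: 0.375
grasp_force: 45.6
```

```bash
python3 -c "from h import *; go(484.5,168.4,60,165.2)"
```

```text
at [484.3 162.1 159.1] 165.2 dp [ 1.4  6.2 99.1] yaw 0.0
```

Request:
carry_out([
  {"dp":[2,7,10],"yaw":0},
  {"dp":[2,7,30],"yaw":0},
  {"dp":[2,7,50],"yaw":0},
  {"dp":[2,7,68],"yaw":0},
  {"dp":[2,7,82],"yaw":0},
  {"dp":[2,7,92],"yaw":0},
  {"dp":[2,7,97],"yaw":0},
  {"dp":[2,7,97],"yaw":0},
  {"dp":[2,7,97],"yaw":0},
])

```text
clock: 27.68
eef_pos: [486.3, 167.9, 63.2]
tcp_rot: [3.141, 0.001, 2.884]
contact_force: [-0.2, 0.2, -1.6]
opening: 0.376
grasp_force: 45.6
```

Run:
```python
from h import *
go(484.5,168.4,34.5,165.2)
a=r.grab_frame("top")[:,:,::-1]
i=r.grab_frame("side")[:,:,::-1]; cv2.imwrite("pics/J.png",np.hstack([cv2.resize(a[190:280,190:310],(400,300),interpolation=0),cv2.resize(i[180:280,260:380],(360,300),interpolation=0)]))
```

```text
at [486.3 167.9  63.2] 165.2 dp [ 1.8 -0.  28.7] yaw 0.0
```

View pics/J.png

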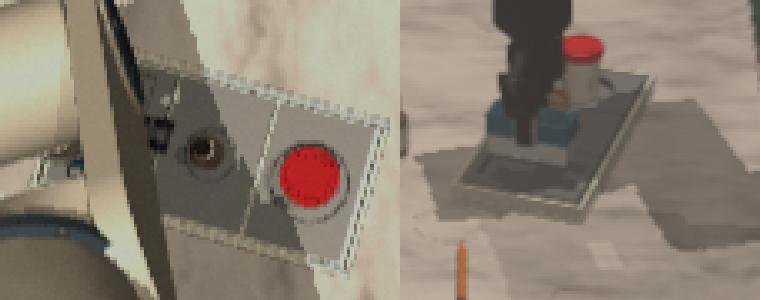

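The box hangs level and aligned over the slide pocket. I lower it.

Request:
carry_out([
  {"dp":[2,0,5],"yaw":0},
  {"dp":[2,0,12],"yaw":0},
  {"dp":[2,0,17],"yaw":0},
  {"dp":[2,0,20],"yaw":0},
  {"dp":[2,0,22],"yaw":0},
  {"dp":[2,0,24],"yaw":0},
  {"dp":[2,0,25.5],"yaw":0},
  {"dp":[2,0,26.5],"yaw":0},
  {"dp":[2,0,26.5],"yaw":0},
])

```text
clock: 28.9
eef_pos: [483.9, 168.3, 36.3]
tcp_rot: [-3.142, -0.0, 2.884]
contact_force: [0.7, -1.0, -1.4]
opening: 0.375
grasp_force: 45.6
```

Request:
carry_out([
  {"dp":[0,0,0.5],"yaw":0},
  {"dp":[0,0,1],"yaw":0},
  {"dp":[0,0,1],"yaw":0},
])

```text
clock: 29.28
eef_pos: [484.0, 168.3, 35.3]
tcp_rot: [-3.142, -0.0, 2.884]
contact_force: [-0.2, 0.2, -2.4]
opening: 0.38
grasp_force: 45.6
```

Request:
carry_out([
  {"dp":[0,0,0.5],"yaw":0},
  {"dp":[0,0,1],"yaw":0},
  {"dp":[0,0,1],"yaw":0},
])

```text
clock: 29.65
eef_pos: [484.0, 168.3, 34.4]
tcp_rot: [3.142, 0.0, 2.884]
contact_force: [-0.5, 0.0, 2.0]
opening: 0.379
grasp_force: 46.1
```

Request:
carry_out([
  {"dp":[0,0,0.3],"yaw":0},
  {"dp":[0,0,0.3],"yaw":0},
])

```text
clock: 29.9
eef_pos: [484.0, 168.4, 34.4]
tcp_rot: [3.142, 0.0, 2.884]
contact_force: [-2.4, -0.7, 6.8]
opening: 0.384
grasp_force: 46.9
```

Request:
carry_out([
  {"dp":[0,0,0],"yaw":0},
  {"dp":[0,0,0],"yaw":0},
  {"dp":[0,0,0],"yaw":0},
  {"dp":[0,0,0],"yaw":0},
  {"dp":[0,0,0],"yaw":0},
], fingers=0.2)

```text
clock: 30.52
eef_pos: [484.0, 168.3, 34.0]
tcp_rot: [-3.142, -0.0, 2.884]
contact_force: [0.2, -0.3, 0.2]
opening: 0.598
grasp_force: 0.0
```

Request:
carry_out([
  {"dp":[0,0,-8],"yaw":0},
  {"dp":[0,0,-25],"yaw":0},
  {"dp":[0,0,-50],"yaw":0},
  {"dp":[0,0,-85],"yaw":0},
  {"dp":[0,0,-115],"yaw":0},
  {"dp":[0,0,-135],"yaw":0},
  {"dp":[10,40,-140],"yaw":0},
  {"dp":[30,90,-140],"yaw":0},
  {"dp":[50,140,-140],"yaw":0},
  {"dp":[70,190,-140],"yaw":0},
  {"dp":[80,230,-140],"yaw":0},
  {"dp":[85,250,-140],"yaw":0},
])

```text
clock: 32.02
eef_pos: [465.4, 433.8, 175.3]
tcp_rot: [3.14, 0.001, 2.885]
contact_force: [1.1, -0.2, -1.3]
opening: 0.595
grasp_force: 0.0
```

Run:
```python
from h import *
a=r.grab_frame("top")[:,:,::-1]
i=r.grab_frame("side")[:,:,::-1]; cv2.imwrite("pics/K.png",np.hstack([cv2.resize(a[190:280,190:310],(400,300),interpolation=0),cv2.resize(i[170:270,260:380],(400,333),interpolation=0)[:300]]))
```

```text
(no output)
```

View pics/K.png

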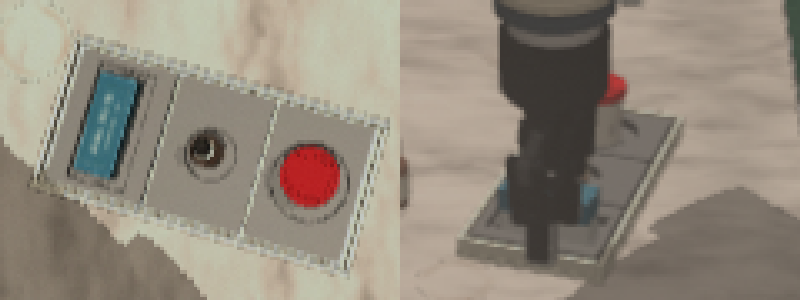

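The top view shows all three items seated inside their pockets: box at (104,125), dropper at (207,150), cup at (310,175). The arm is clear, so I hand the job in.

```bash
python3 -c "from rig import r; print(r.sign_off())"
```

```text
the job is handed in; nothing more can be done
None
```

The specimen cup, dropper bottle and long slide box are standing in their tray pockets, set down gently in the order asked; I didn't touch the look-alikes, and I handed the job in at about 32 s of the 88 s allowed, with no verdict returned.

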